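Set the slicer's thickness wheel by clicks

TASK

Get the vegetable slicer ready for 4 mm slices, using fingertips only: first push the food holder along its rails until it is up against the end stop, off the blade; then flick the thumbwheel on the slicer's side on, click by click, until it rests in the 4 mm click. Nothing is to be picked up. Do not drag the slicer about, and leave the other things on the worktop where they are.

Things in the scene. Friction and masses are not known exactly. Their poses are not given: they have to be found in the camera images.
- slicer: Vegetable slicer: low white frame with steel plates, 120 mm wide (its x), 340 long (its y), loose on rubber feet, 1.5 kg, slides at about 8 N. Origin: centre of the underside, z up. Its front (-x), with the thumbwheel, faces the robot within 0.22 rad. Rails at x = -55 and 55, tops at z = 48, run along y; the V blade crosses at y = 0. The side wall behind the wheel is 48 high.
- holder_center (a point): Centre of the food holder's grey block, 84 mm along the slicer's x, 80 along its y, z 53 to 82 in the slicer's frame (centre 67, x = 0); white and black plunger on top up to z = 111. Its foot plate, 118 x 84 mm, 5 thick, lies loose on the rails and slides at about 1 N. Starts at y = -80 to 0 in the slicer's frame; home, touching the stop, y is +106.
- stop_face (a point): Middle of the face of the end stop, the raised bar (top z = 63 mm) across the slicer's left (+y) end, at (0, 148, 55) mm in the slicer's frame. The holder's foot plate comes to rest against it; within 7 mm counts as home.
- wheel_axis (a point): Centre of the black thumbwheel at (-78, 0, 45) mm in the slicer's frame; its axis is the slicer's x. Hub radius 22 mm, 14 wide. Six straight ribs, one per click, 60 degrees apart, reach to radius 35, 4 thick, round tips. In every click two ribs lean 30 degrees left and right of straight up (tips 17 mm beside and 29 above the axis), the next two point level.
- wheel_top (a point): A fixed point above the wheel's axis, 68 mm above the worktop: a good height for the fingertip's end. Push the nearer leaning rib sideways over the top, then lift away. Turned about two thirds of a click (40 degrees) the wheel snaps on into the next click by itself; left near half-way it may hang between clicks. A rib takes about 2 N. The next rib coming up may touch the fingertip from below until it lifts.
- thickness_wheel (a joint): Thumbwheel angle, rad: 0 closed, pi/3 and 1 mm of slice per click, so 4 mm is 4.189; stops just past 0 and 5 mm. Grows as the wheel's top moves to the slicer's -y (clockwise seen from the robot). A white bar on the wheel's face shows it like a clock hand: 12 o'clock at 0, then 2, 4, 6, and 8 o'clock (down-left) at 4 mm. Starts at 0, 1 or 2 mm.
- teaspoon: Bystander, to be left alone: steel teaspoon, 130 mm, lying in front of the slicer.
- egg_cup: Bystander, to be left alone: white egg cup, 52 mm wide, 58 tall, front left.
- spice_jar: Bystander, to be left alone: spice jar with red cap, 41 mm wide, 105 tall, front right.
- tin: Bystander, to be left alone: tin with paper band, 75 mm wide, 66 tall, left of the slicer.
- opener: Bystander, to be left alone: bottle opener with blue handle, 174 mm, lying front left.
- tub: Bystander, to be left alone: round lidded tub, 69 mm wide, 41 tall, right of the slicer.
- peeler: Bystander, to be left alone: green peeler, 170 mm, lying on the chopping board at the right.

How it is judged:
On the way, in this order (a step that is already met when the one before it is completed fails the run):
1. the food holder is pushed home against the end stop (y of holder_center in the frame of slicer above 0.099 m and z of holder_center in the frame of slicer below 0.074 m), for 0.2 s.
2. the thumbwheel rests in the 4 mm click (value of joint thickness_wheel between 3.97935 and 4.39823 rad), for 0.2 s.
At the end, for the whole second after the job is handed in: The thumbwheel rests within a fifth of a click of the 4 mm click (4.189 rad), the food holder sits on its rails within 7 mm of the end stop, and the slicer stands still and level on its feet (all of step 1 and all of step 2 and velocity of joint thickness_wheel between -0.1 and 0.1 rad/s and linear speed of slicer below 0.02 m/s and height (world z) of slicer below 0.01 m and angle between slicer's own z axis and vertical below 0.05 rad); the robot touches nothing.
It fails at once if the food holder was lifted off its rails (by more than 12 mm) (z of holder_center in the frame of slicer above 0.079 m).
It fails at once if the slicer was lifted or tipped (height (world z) of slicer above 0.015 m or angle between slicer's own z axis and vertical above 0.12 rad).
It fails at once if the slicer was dragged more than 40 mm (distance of slicer from where it was at the start of the episode above 0.04 m).
It fails at once if something else on the worktop was moved by more than 30 mm (distance of any of teaspoon, egg_cup, spice_jar, tin, opener, tub, peeler from where it was at the start of the episode above 0.03 m).
It also fails if it takes over 64 s, if anything falls off the work surface, if the arm or the gripper's body presses on something with over 40 N, if the wrist force passes 120 N, or if a joint passes its speed limit or range.

ROBOT

A 6-joint arm with a two-finger parallel gripper is mounted at the origin on a cart in front of the work surface, level with it; the furniture and walls round the work are solid. World frame = base frame: x ahead of the robot, y to its left, z up, the work surface at z = 0. Lengths are in m, angles in rad, forces in N, time in s.
With the tool pointing down it reaches from about 0.3 to 0.825 m from the base axis. Payload 5.4 kg.
Tool frame: the origin (TCP) lies midway between the tips of the shut fingers; the grasp point (between the pads) lies 19 mm behind it; x points along the fingers, y is the direction in which the jaws open and shut, and the axes are right-handed (so a half turn about x gives the same grasp; the last joint's range is limited). The gripper opens to 92 mm and grips with 3 to 60 N. Pads are 20 mm wide; open, the fingers measure 128 mm over their backs; the gripper's body (75 mm by 189 mm) begins 69 mm behind the grasp point.
Start: joints at [1.128, 0.158, 1.597, -0, 1.386, -0.21], TCP at [0.133, 0.559, 0.215] pointing down, gripper open.
Joint ranges: [-2.91, 2.91], [-0.94, 2.29], [0.18, 2.7], [-1.29, 4.43], [0.17, 2.64], [-3, 3]. Speed limits (rad/s): [2.57, 2.57, 3.14, 3.14, 3.14, 3.14].

INTERFACE

Orientations are given as [roll, pitch, yaw] about the fixed x, y, z axes, in that order (R = Rz(yaw) Ry(pitch) Rx(roll)).
In Python, from plant import r gives the robot as it stands.
- The arm moves only by the shell command python3 -m handwheel 'ROWS'. ROWS is JSON, a list of rows, each a list of 7 numbers: the shift along the world's x, y, z in cm, then the turn, a rotation vector about the world's x, y, z in degrees, then the closure, from -1 (fully open) to 1 (shut), so that 0 is half open. In form: [[dx, dy, dz, ax, ay, az, fingers], ...]. A call has 1 to 12 rows; each row is the pose to reach, as a shift and turn from the pose measured when the call began; what a row does not reach only later rows make up. A row lasts 1/10 s, in which the tool goes at most 50 mm and 8.59 degrees, less where a joint would pass 70% of its speed; a pose out of reach is approached as far as the arm can. A call with a gripper value outside its range is refused whole. The fingers move at their own pace and stop on an object; the grip force is fixed at half the most. Time passes only in rows, so rows that repeat a pose let the fingers close. It gives the time, the measured TCP pose, the force and the opening at its end, in the units of the state.
- r.read_state(): the state, without advancing time (a new reading comes with each control period).
- r.snapshot(name): name is "scene" or "top" or "wrist"; returns the picture (384x512x3 uint8, blue, green, red); there is no depth.
- r.calibration(name): a dict with "intrinsics" (3x3 intrinsics, pixels), "origin" and "orientation" of the camera in the world. Camera axes: x right, y up, looking along -z (the intrinsics and any distortion apply to the point x, -y, -z); pixel columns grow to the right and rows downward; lengths in m; the calibration is good to about 2 mm. A picture is of the moment at which its call begins: read the wrist's pose just before it. calibration takes no time and is no camera call; for the wrist camera it gives the pose at the moment of the call.
- r.sign_off(): hands the job in, once; it reports no verdict.
The state is a dict: "clock": time; "joint_positions": joint angles; "joint_vel": joint speeds; "tau": joint torques, N m; "ee_pos": TCP position; "tcp_rot": TCP orientation; "force": force on the tool from outside, world axes, zero at the start; "moment": the same for the moment, N m; "finger_gap": finger opening in m.
Only numpy, scipy, OpenCV 4.12 (cv2) and the standard library are available. Lean on these libraries where they do the work, as an engineer would, in place of code of your own. Each camera call takes 0.05 s, during which the arm holds its last target. There are 200 camera calls.

## Working session

There is one attempt and no reset: what is moved stays moved. The work goes in short steps, Python scripts to look and compute and a shell command to move; the robot and the scene stay as the last step left them, time stands still between calls to the robot, and variables do not carry over. Pictures are saved under pics/ and viewed, on a budget of 10 in all, crops included, one or two more only if the job needs it, and the job is handed in when it is done.

```bash
mkdir -p pics; ls; python3 - <<'E'
from plant import r
import cv2,numpy as np
s=r.read_state();print(s)
for n in("scene","top"):
    c=r.calibration(n);print(n,c)
    cv2.imwrite(f"pics/{n}0.png",r.snapshot(n))
E
```

```text
pics
{'clock': 0.0, 'joint_positions': array([ 1.12789476e+00,  1.59027337e-01,  1.59819942e+00, -1.52724915e-05,
        1.38619470e+00, -2.10109256e-01]), 'joint_vel': array([-1.92343158e-04,  1.35263545e-04, -1.57516232e-04, -2.81620823e-04,
        5.61586961e-04, -3.99071850e-05]), 'tau': array([ 8.36978379e-04, -3.85572696e+01, -3.22108948e+01,  7.02606747e-02,
        3.77131510e-02, -1.37381248e-04]), 'ee_pos': array([0.13241198, 0.55891677, 0.21364755]), 'tcp_rot': array([-1.77269936,  1.56896747, -2.00548885]), 'force': array([-0.30368157, -0.81276162, -0.91561595]), 'moment': array([-0.02359488, -0.02734731,  0.00025137]), 'finger_gap': 0.09195402798759127}
scene {'intrinsics': array([[436.62054663,   0.        , 259.39455182],
       [  0.        , 436.62054663, 192.64577767],
       [  0.        ,   0.        ,   1.        ]]), 'origin': array([-0.40124536, -0.52006653,  1.22524705]), 'orientation': array([ 0.71413971, -0.01277027, -1.05108874])}
top {'intrinsics': array([[446.61501276,   0.        , 256.59816385],
       [  0.        , 446.61501276, 184.40735095],
       [  0.        ,   0.        ,   1.        ]]), 'origin': array([ 0.08293397, -0.10011956,  1.46306265]), 'orientation': array([ 0.26662548, -0.00797258, -1.36539683])}
```

View pics/scene0.png

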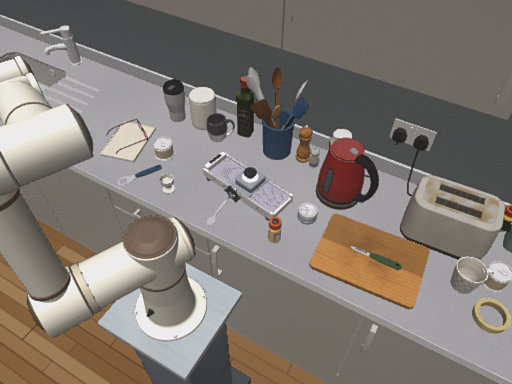

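View pics/top0.png

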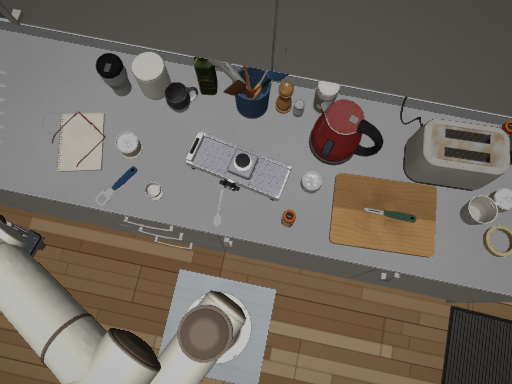

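The top view shows the slicer at about (240,165), its wheel at (230,184), and the holder plunger at (243,160). I'll zoom in on both views in one picture.

```bash
cat > h.py <<'E'
from plant import r
import numpy as np, cv2
from scipy.spatial.transform import Rotation as R
def ray(n,u,v,z,c=None):
    c=c or r.calibration(n);K=c["intrinsics"];d=np.linalg.inv(K)@[u,v,1];d=R.from_euler('xyz',c["orientation"]).as_matrix()@(d*[1,-1,-1])
    o=c["origin"];return o+d*(z-o[2])/d[2]
def proj(n,p,c=None):
    c=c or r.calibration(n);q=R.from_euler('xyz',c["orientation"]).as_matrix().T@(np.array(p)-c["origin"]);q=c["intrinsics"]@(q*[1,-1,-1]);return q[:2]/q[2]
E
python3 - <<'E'
import cv2,numpy as np
from h import *
a=cv2.imread("pics/top0.png")[125:225,180:300];b=cv2.imread("pics/scene0.png")[140:240,190:310]
f=lambda i:cv2.resize(i,None,fx=5,fy=5,interpolation=cv2.INTER_CUBIC)
cv2.imwrite("pics/crop1.png",f(a))
print(ray("top",230,184,.045),ray("top",243,160,.111),ray("scene",231,190,.045))
E
```

```text
[0.44774504 0.05374555 0.045     ] [0.51663505 0.02346825 0.111     ] [0.45349946 0.06916193 0.045     ]
```

View pics/crop1.png

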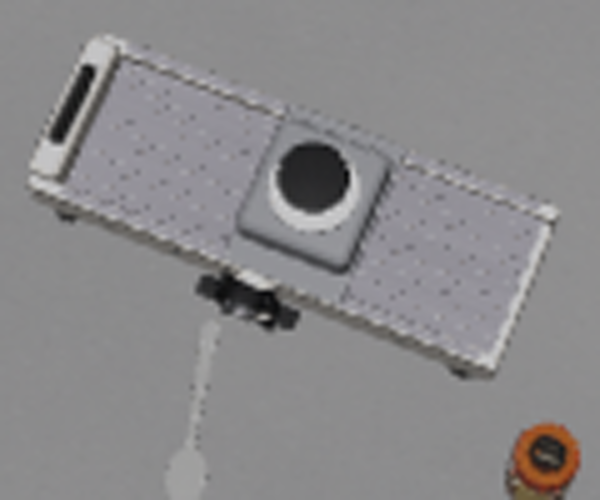

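The crop shows rail/stop corners at about (105,38), (32,185), (490,370), (557,212), the plunger at (315,177), and the wheel at (247,303).

```bash
python3 - <<'E'
from h import *
p=lambda x,y,z:ray("top",180+(x-2)/5,125+(y-2)/5,z)
fl,nl,nr,fr=p(105,38,.063),p(34,178,.063),p(492,370,.048),p(557,210,.048)
for q in(fl,nl,nr,fr):print(q)
ax=(fl+nl-nr-fr)[:2];yaw=np.arctan2(-ax[0],ax[1]);print("len",np.linalg.norm(ax)/2,"yaw",yaw,np.arctan2(*(fl-nl)[[1,0]]),np.arctan2(*(fr-nr)[[1,0]]))
c=(fl+nl+nr+fr)[:2]/4;print("c",c)
Rm=np.array([[np.cos(yaw),-np.sin(yaw)],[np.sin(yaw),np.cos(yaw)]])
for n,q in dict(wheel=p(247,303,.06),plunger=p(313,178,.111),blk=p(318,196,.082)).items(): print(n,q,Rm.T@(q[:2]-c))
for n,q in dict(wheel=(-.078,0),stop=(0,.148),home=(0,.106)).items():print(n,c+Rm@q)
print("spoon",p(210,325,0),p(185,475,0),"jar",p(549,455,.105))
for n,u,v,z in(("tin",128,143,.066),("egg",153,188,.058),("tub",312,181,.041)):print(n,ray("top",u,v,z))
E
```

```text
[0.59854751 0.18771957 0.063     ]
[0.49284986 0.21010235 0.063     ]
[ 0.43106557 -0.11033254  0.048     ]
[ 0.54722596 -0.1316856   0.048     ]
len 0.3248800654122275 yaw -0.1749645357566342 -0.20867949774813135 -0.18179441453532716
c [0.51742223 0.03895094]
wheel [0.43926589 0.05441238 0.06      ] [-0.07965452  0.00162046]
plunger [0.51545387 0.0258185  0.111     ] [ 0.0003477  -0.01327458]
blk [0.51338639 0.02273492 0.082     ] [-0.00115145 -0.01667098]
wheel [0.44061308 0.05252865]
stop [0.54318506 0.18469138]
home [0.53587399 0.14333261]
spoon [0.43430009 0.08211505 0.        ] [0.33049863 0.07527509 0.        ] jar [ 0.37122932 -0.15482521  0.105     ]
tin [0.51027813 0.41352283 0.066     ]
egg [0.37973561 0.29399559 0.058     ]
tub [ 0.51475623 -0.20912279  0.041     ]
```

```bash
python3 - <<'E'
from h import *
s=r.read_state();M=R.from_euler('xyz',s["tcp_rot"]).as_matrix();print("tool x",M[:,0],"tool y",M[:,1],"deg",np.degrees(np.arctan2(M[1,1],M[0,1])))
for z in(.15,.2,.25):print(z,ray("top",240,100,z),ray("top",252,117,z),ray("top",205,97,z))
Y=-.18;Rm=np.array([[np.cos(Y),-np.sin(Y)],[np.sin(Y),np.cos(Y)]]);c=np.array([.5174,.039])
for n,q in dict(behind=(0,-.09),end=(0,.106-.04-.010),w0=(-.078,.045),w1=(-.078,.005)).items():
    p=c+Rm@q;print(n,p,"shift cm",100*(p-s["ee_pos"][:2]))
E
```

```text
tool x [-7.16795615e-04 -1.57503175e-03 -9.99998503e-01] tool y [ 0.2306343   0.97303902 -0.00169789] deg 76.66556188188682
0.15 [0.70038316 0.07229593 0.15      ] [0.65060318 0.02238371 0.15      ] [0.68730419 0.18464463 0.15      ]
0.2 [0.67687137 0.06573054 0.2       ] [0.62898696 0.01771892 0.2       ] [0.66429042 0.17380112 0.2       ]
0.25 [0.65335957 0.05916514 0.25      ] [0.60737073 0.01305413 0.25      ] [0.64127666 0.16295761 0.25      ]
behind [ 0.50128734 -0.04954593] shift cm [ 36.88721856 -60.84974194]
end [0.52742566 0.09409525] shift cm [ 39.50105033 -46.48562403]
w0 [0.44871652 0.09723727] shift cm [ 31.630137   -46.17142142]
w1 [0.44155534 0.05788353] shift cm [ 30.91401871 -50.10679619]
```

```bash
python3 -m handwheel '[[36.8,-61.3,0,0,0,3,1],[36.8,-61.3,0,0,0,3,1],[36.8,-61.3,0,0,0,3,1],[36.8,-61.3,0,0,0,3,1],[36.8,-61.3,0,0,0,3,1],[36.8,-61.3,0,0,0,3,1],[36.8,-61.3,0,0,0,3,1],[36.8,-61.3,0,0,0,3,1],[36.8,-61.3,0,0,0,3,1],[36.8,-61.3,0,0,0,3,1],[36.8,-61.3,0,0,0,3,1],[36.8,-61.3,0,0,0,3,1]]'; python3 -m handwheel '[[0,0,0,0,0,0,1]]'
```

```text
clock: 1.3
ee_pos: [0.4416, 0.0428, 0.2137]
tcp_rot: [-1.798, 1.569, -1.979]
force: [1.2, 0.6, -0.7]
finger_gap: 0.0003
clock: 1.4
ee_pos: [0.4433, 0.0384, 0.2135]
tcp_rot: [-1.531, 1.568, -1.718]
force: [-1.1, 0.9, -0.2]
finger_gap: 0.0004
```

Next, finish the approach (about +5.7 cm in x, -9.2 cm in y), then look.

```bash
python3 -m handwheel '[[3,-5,0,0,0,1,1],[5.7,-9.2,-3,0,0,1,1],[5.7,-9.2,-6,0,0,1,1],[5.7,-9.2,-6,0,0,1,1]]'; python3 - <<'E'
from h import *
s=r.read_state();M=R.from_euler('xyz',s["tcp_rot"]).as_matrix();print(s["ee_pos"],np.degrees(np.arctan2(M[1,1],M[0,1])),M[:,0])
w=r.snapshot("wrist");t=r.snapshot("top");c=t[125:225,180:300]
cv2.imwrite("pics/w2.png",np.hstack([cv2.resize(w,(448,336)),cv2.resize(c,(352,336),interpolation=cv2.INTER_CUBIC)]))
E
```

```text
clock: 1.8
ee_pos: [0.4972, -0.0534, 0.1481]
tcp_rot: [-3.043, 1.561, 3.068]
force: [-0.1, 0.7, 1.0]
finger_gap: 0.0006
[ 0.49719334 -0.05335077  0.14813676] 80.13525127741174 [-1.01063554e-02  7.44848545e-04 -9.99948652e-01]
```

View pics/w2.png

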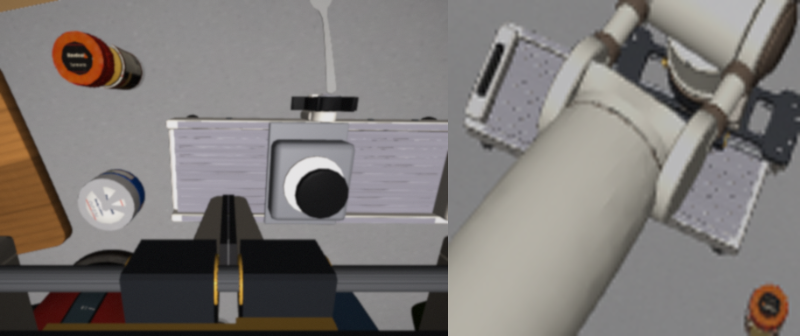

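The wrist view shows the fingertip (228,197) clear of the foot plate's edge (x≈266), with the wheel at (324,104) and the slicer level in the picture, so alignment is good. I'll check positions from this view.

```bash
python3 - <<'E'
from h import *
k=512/448
for n,u,v,z in(("wheel mid",324,103,.07),("wheel L",291,103,.05),("wheel R",357,103,.05),("plate -y edge near",266,130,.053),("far",266,222,.053),("rail end",170,122,.048),("far rail end",174,219,.048),("block -y top",273,180,.082),("tip",228,197,.148)):print(n,ray("wrist",u*k,v*k,z))
E
```

```text
wheel mid [0.44356766 0.05287734 0.07      ]
wheel L [0.43945822 0.02579693 0.05      ]
wheel R [0.4512174  0.09427915 0.05      ]
plate -y edge near [ 0.46268389 -0.00415615  0.053     ]
far [ 0.5713005  -0.01816216  0.053     ]
rail end [ 0.43728747 -0.10490782  0.048     ]
far rail end [ 0.55126596 -0.12708545  0.048     ]
block -y top [ 0.50957732 -0.00726753  0.082     ]
tip [ 0.49313833 -0.0506696   0.148     ]
```

```bash
python3 -m handwheel '[[0.3,0,-4,0,0,0,1],[0.3,0,-7,0,0,0,1],[0.3,0,-8.4,0,0,0,1],[0.3,0,-8.4,0,0,0,1]]' && python3 -m handwheel '[[0.2,1,0,0,0,0,1],[0.4,2,0,0,0,0,1],[0.5,3,0,0,0,0,1],[0.7,4,0,0,0,0,1],[0.9,5,0,0,0,0,1],[1.1,6,0,0,0,0,1],[1.3,7,0,0,0,0,1],[1.4,8,0,0,0,0,1],[1.6,9,0,0,0,0,1],[1.8,10,0,0,0,0,1],[2.0,11,0,0,0,0,1],[2.1,11.5,0,0,0,0,1]]'
```

```text
clock: 2.3
ee_pos: [0.5014, -0.0511, 0.0685]
tcp_rot: [-2.873, 1.566, -3.042]
force: [-0.1, 0.4, -0.1]
finger_gap: 0.0007
clock: 3.5
ee_pos: [0.5224, 0.065, 0.0684]
tcp_rot: [-2.915, 1.566, -3.082]
force: [-0.3, -1.7, 1.9]
finger_gap: 0.0005
```

```bash
python3 -m handwheel '[[0.1,0.5,0,0,0,0,1],[0.2,1,0,0,0,0,1],[0.3,1.4,0,0,0,0,1],[0.3,1.7,0,0,0,0,1],[0.35,1.9,0,0,0,0,1]]';python3 -m handwheel '[[0,0.2,0,0,0,0,1],[0.1,0.4,0,0,0,0,1]]';python3 - <<'E'
from h import *
w=r.snapshot("wrist");cv2.imwrite("pics/w3.png",w)
E
```

```text
clock: 4.0
ee_pos: [0.5259, 0.0841, 0.0684]
tcp_rot: [-2.919, 1.565, -3.087]
force: [-0.2, -1.8, 1.7]
finger_gap: 0.0005
clock: 4.2
ee_pos: [0.5267, 0.0882, 0.0683]
tcp_rot: [-2.912, 1.565, -3.08]
force: [-1.1, -1.6, 1.0]
finger_gap: 0.0006
```

View pics/w3.png

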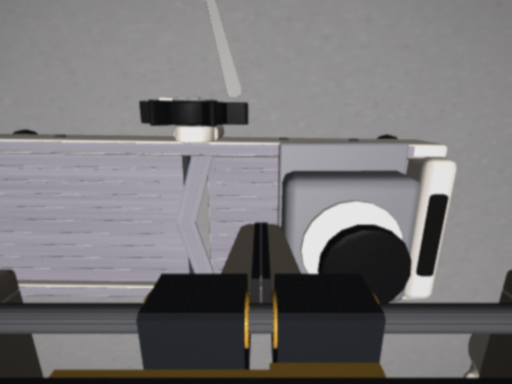

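The plate's edge is at u≈407 and the stop face at u≈415, so about 5 mm is left. I'll nudge on until the force rises.

```bash
python3 -m handwheel '[[0,0.1,0,0,0,0,1],[0.05,0.25,0,0,0,0,1],[0.05,0.25,0,0,0,0,1]]';python3 -m handwheel '[[0,0.1,0,0,0,0,1],[0.05,0.2,0,0,0,0,1],[0.05,0.2,0,0,0,0,1]]';python3 -m handwheel '[[0,0.1,0,0,0,0,1],[0.05,0.15,0,0,0,0,1],[0.05,0.15,0,0,0,0,1]]'
```

```text
clock: 4.55
ee_pos: [0.5273, 0.0912, 0.0683]
tcp_rot: [-3.015, 1.565, 3.101]
force: [0.4, -1.4, -0.3]
finger_gap: 0.0005
clock: 4.85
ee_pos: [0.5278, 0.0934, 0.0683]
tcp_rot: [-3.039, 1.565, 3.077]
force: [-0.8, -1.0, 1.9]
finger_gap: 0.0005
clock: 5.15
ee_pos: [0.5282, 0.095, 0.0682]
tcp_rot: [-3.063, 1.565, 3.052]
force: [0.6, -2.0, 0.8]
finger_gap: 0.0007
```

```bash
python3 -m handwheel '[[0,0.1,0,0,0,0,1],[0,0.2,0,0,0,0,1],[0,0.2,0,0,0,0,1]]';python3 -m handwheel '[[0,0.1,0,0,0,0,1],[0,0.15,0,0,0,0,1],[0,0.15,0,0,0,0,1]]';python3 - <<'E'
from h import *
w=r.snapshot("wrist");cv2.imwrite("pics/w4.png",w)
E
```

```text
clock: 5.45
ee_pos: [0.5276, 0.096, 0.0682]
tcp_rot: [-2.749, 1.563, -2.917]
force: [-3.7, -6.3, 2.7]
finger_gap: 0.0007
clock: 5.75
ee_pos: [0.5272, 0.0962, 0.0683]
tcp_rot: [-2.537, 1.561, -2.703]
force: [-1.5, -8.1, 4.3]
finger_gap: 0.0004
```

View pics/w4.png

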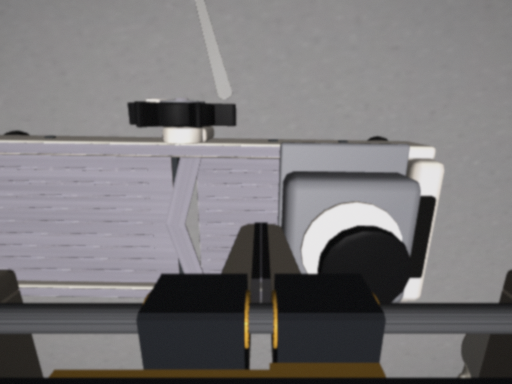

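Force rose to 8 N and the gap in the picture has closed (plate edge 407, stop 408): the holder is home. Back off and lift, then read the wheel from the fixed cameras.

```bash
python3 -m handwheel '[[-0.2,-1,0,0,0,0,1],[-0.4,-2,0,0,0,0,1],[-0.4,-2,4,0,0,0,1],[-0.4,-2,8,0,0,0,1],[-3,-3,10,0,0,-8,1],[-6,-1,10,0,0,-16,1],[-8,0,10,0,0,-24,1]]'; python3 - <<'E'
from h import *
s=r.read_state();M=R.from_euler('xyz',s["tcp_rot"]).as_matrix();print(s["ee_pos"],s["joint_positions"],np.degrees(np.arctan2(M[1,1],M[0,1])))
c=r.calibration("wrist");print(M.T@(c["origin"]-s["ee_pos"]),M.T@R.from_euler('xyz',c["orientation"]).as_matrix()@[0,0,-1])
w=r.snapshot("wrist");t=r.snapshot("scene")[160:220,200:260]
cv2.imwrite("pics/w5.png",np.hstack([cv2.resize(w,(448,336)),cv2.resize(t,(336,336),interpolation=cv2.INTER_CUBIC)]))
E
```

```text
clock: 6.5
ee_pos: [0.4462, 0.0965, 0.1688]
tcp_rot: [-2.661, 1.562, 3.03]
force: [0.3, 0.3, -0.2]
finger_gap: 0.0003
[0.44619455 0.09647675 0.16881107] [-5.31893129e-02 -1.09076588e-01  1.96237802e+00  5.22120690e-04
  1.29691053e+00 -1.03168867e+00] 56.05654383436644
[-0.17103588  0.00018494 -0.08015185] [9.60093176e-01 5.54299216e-04 2.79679791e-01]
```

View pics/w5.png

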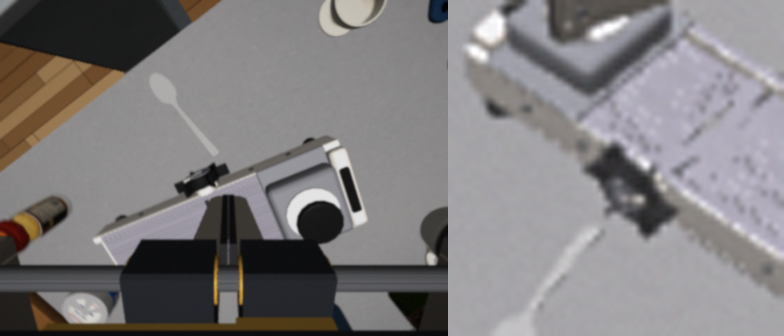

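The bar can't be read at this resolution. The camera sits on the tool's -z side, so a +204° turn puts it in front of the wheel face, with the jaws still along the slicer's y.

```bash
python3 -m handwheel '[[-2,-1,0,0,0,8.5,1],[-4,-2,0,0,0,17,1],[-6.6,-4.2,0,0,0,25.5,1],[-6.6,-4.2,0,0,0,34,1],[-6.6,-4.2,0,0,0,42.5,1],[-6.6,-4.2,0,0,0,51,1],[-6.6,-4.2,0,0,0,59.5,1],[-6.6,-4.2,0,0,0,68,1],[-6.6,-4.2,0,0,0,76.5,1],[-6.6,-4.2,0,0,0,85,1],[-6.6,-4.2,0,0,0,93.5,1],[-6.6,-4.2,0,0,0,102,1]]';python3 -m handwheel '[[0,0,0,0,0,8.5,1],[0,0,0,0,0,17,1],[0,0,0,0,0,25.5,1],[0,0,0,0,0,34,1],[0,0,0,0,0,42.5,1],[0,0,0,0,0,51,1],[0,0,0,0,0,59.5,1],[0,0,0,0,0,68,1],[0,0,0,0,0,76.5,1],[0,0,0,0,0,85,1],[0,0,0,0,0,93.5,1],[0,0,0,0,0,102,1]]'; python3 - <<'E'
from h import *
s=r.read_state();M=R.from_euler('xyz',s["tcp_rot"]).as_matrix();print(s["ee_pos"],s["joint_positions"],np.degrees(np.arctan2(M[1,1],M[0,1])),M[:,0])
print({k:v.tolist() for k,v in r.calibration("wrist").items()},proj("wrist",(.441,.0525,.045)))
cv2.imwrite("pics/w6.png",r.snapshot("wrist"))
E
```

```text
clock: 7.8
ee_pos: [0.38, 0.0544, 0.1679]
tcp_rot: [-2.586, 1.56, -1.384]
force: [-0.2, -0.0, -0.7]
finger_gap: 0.0004
clock: 9.0
ee_pos: [0.3134, 0.2094, 0.1057]
tcp_rot: [-3.081, 1.197, -0.89]
force: [-0.5, 0.2, 0.8]
finger_gap: 0.0006
[0.31339209 0.20944336 0.10570367] [ 0.58142042 -0.21115912  2.2337974  -0.41615455  1.11632842 -2.99538977] -144.26121708492596 [ 0.2296565  -0.28369966 -0.93100612]
{'intrinsics': [[287.92162502106464, 0.0, 260.54373898761895], [0.0, 287.92162502106464, 192.5916207586778], [0.0, 0.0, 1.0]], 'origin': [0.31634934944500104, 0.19802230925220968, 0.293910489611241], 'orientation': [0.08782781254532535, 0.022586787778331896, -2.518116953053987]} [249.01853606   9.7059917 ]
```

View pics/w6.png

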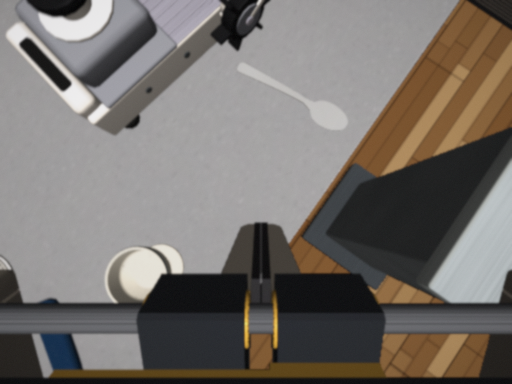

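The turn sign on joint 6 is opposite to what I assumed; it reached its range end (-3.0) and the tool wandered, touching nothing. Untilt first, then unwind the other way.

```bash
cat >> h.py <<'E'
def turn(th):
    "rotvec (deg, world) from measured pose to tool-down with tool y at angle th"
    s=r.read_state();M=R.from_euler('xyz',s["tcp_rot"]);t=np.radians(th);x=np.array([0,0,-1.]);y=np.array([np.cos(t),np.sin(t),0])
    T=R.from_matrix(np.c_[x,y,np.cross(x,y)]);return np.degrees((T*M.inv()).as_rotvec())
E
python3 -c "
from h import *
print(turn(-150),turn(170),turn(150))"
```

```text
[17.38936542 12.43274308 -5.70192829] [ 21.13658722   5.88686706 -45.22579861] [ 22.46912575   2.18860465 -64.97004874]
```

```bash
python3 -m handwheel '[[0,0,3,3,2,-1,1],[0,0,6,9,6,-3,1],[2,-4,6,17.4,12.4,-5.7,1],[4,-8,6,18.5,10.5,-18,1],[6.7,-12,6,20,8.4,-30,1],[6.7,-15.5,6.2,21.1,5.9,-45,1],[6.7,-15.5,6.2,21.8,4,-55,1],[6.7,-15.5,6.2,22.5,2.2,-65,1],[6.7,-15.5,6.2,22.5,2.2,-65,1]]'; python3 -c "
from h import *
s=r.read_state();print(s['ee_pos'],s['joint_positions'],turn(150),turn(70))"
```

```text
clock: 9.95
ee_pos: [0.3795, 0.0496, 0.1664]
tcp_rot: [-2.079, 1.565, -0.947]
force: [-0.4, 0.5, 0.1]
finger_gap: 0.0004
[0.37954252 0.04962798 0.16635147] [-0.1851265  -0.34133292  2.15879807 -0.00402948  1.32004109 -2.88682675] [ 0.27079829  0.17782561 -4.85283952] [ 3.53041118e-01 -4.15241605e-02 -8.48526086e+01]
```

```bash
A='x'; python3 -m handwheel '[[0,0,0,0,0,-100,1],[0,0,0,0,0,-100,1],[0,0,0,0,0,-100,1],[0,0,0,0,0,-100,1],[0,0,0,0,0,-100,1],[0,0,0,0,0,-100,1],[0,0,0,0,0,-100,1],[0,0,0,0,0,-100,1],[0,0,0,0,0,-100,1],[0,0,0,0,0,-100,1],[0,0,0,0,0,-100,1],[0,0,0,0,0,-100,1]]'; python3 -m handwheel '[[0,0,0,0,0,-100,1],[0,0,0,0,0,-100,1],[0,0,0,0,0,-100,1],[0,0,0,0,0,-100,1],[0,0,0,0,0,-100,1],[0,0,0,0,0,-100,1],[0,0,0,0,0,-100,1],[0,0,0,0,0,-100,1],[0,0,0,0,0,-100,1],[0,0,0,0,0,-100,1],[0,0,0,0,0,-100,1],[0,0,0,0,0,-100,1]]'; python3 -c "
from h import *
s=r.read_state();print(s['ee_pos'],s['joint_positions'],turn(-100))"
```

```text
clock: 11.15
ee_pos: [0.3804, 0.0488, 0.1667]
tcp_rot: [-2.117, 1.566, -2.734]
force: [0.8, -0.0, 0.7]
finger_gap: 0.0005
clock: 12.35
ee_pos: [0.3812, 0.048, 0.1672]
tcp_rot: [-2.302, 1.566, 1.614]
force: [0.1, -0.1, 0.3]
finger_gap: 0.0009
[0.38123818 0.04795621 0.16715103] [-0.19658116 -0.33495778  2.15245381  0.00510517  1.32531298  0.59836336] [ -0.2756568    0.12671711 -54.38165351]
```

```bash
python3 -m handwheel '[[0,0.5,0,0,0,-54.4,1],[0,0.5,0,0,0,-54.4,1],[0,0.5,0,0,0,-54.4,1],[0,0.5,0,0,0,-54.4,1],[0,0.5,0,0,0,-54.4,1],[0,0.5,0,0,0,-54.4,1],[0,0.5,0,0,0,-54.4,1],[0,0.5,0,0,0,-54.4,1]]'; python3 - <<'E'
from h import *
s=r.read_state();print(s['ee_pos'],s['joint_positions'],turn(-100.3))
u,v=proj("wrist",(.441,.0525,.045));print(u,v)
w=r.snapshot("wrist");cv2.imwrite("pics/w7raw.png",w);u,v=int(u),int(v)
cv2.imwrite("pics/w7.png",cv2.resize(w[max(v-70,0):v+70,u-90:u+90],None,fx=4,fy=4,interpolation=cv2.INTER_CUBIC))
E
```

```text
clock: 13.15
ee_pos: [0.382, 0.0522, 0.1675]
tcp_rot: [-2.313, 1.565, 0.655]
force: [-0.1, -0.2, -0.5]
finger_gap: 0.0003
[0.38196073 0.05220575 0.16749967] [-0.18428212 -0.336159    2.15263877  0.00452596  1.3211746   1.55959927] [-0.20490598  0.26858048 -0.31938849]
251.32948414711262 130.21914834986336
```

View pics/w7.png

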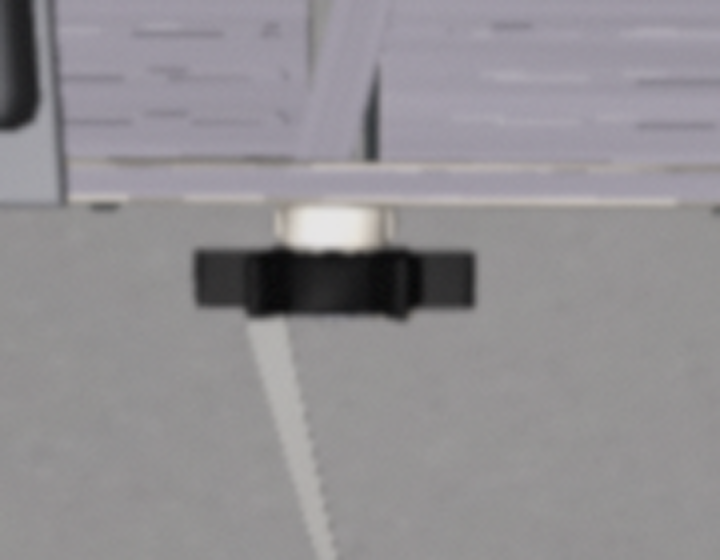

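The wheel is centred at about (334,280) in the crop, its leaning ribs at 262 and 404, but this view is from the wheel's back side: the camera faces the front with the tool turned as during the holder push. Turn half round.

```bash
python3 - <<'E'
from h import *
for x,y,z in((262,283,.074),(404,283,.074),(195,278,.045),(473,278,.045)):print(ray("wrist",161+x/4,60+y/4,z))
E
python3 -m handwheel '[[-1,0,0,0,0,90,1],[-2,0,0,0,0,90,1],[-2,0,0,0,0,90,1],[-2,0,0,0,0,90,1],[-2,0,0,0,0,90,1],[-2,0,0,0,0,90,1],[-2,0,0,0,0,90,1],[-2,0,0,0,0,90,1],[-2,0,0,0,0,90,1],[-2,0,0,0,0,90,1],[-2,0,0,0,0,90,1]]'; python3 -m handwheel '[[0,0,0,0,0,90,1],[0,0,0,0,0,90,1],[0,0,0,0,0,90,1],[0,0,0,0,0,90,1],[0,0,0,0,0,90,1],[0,0,0,0,0,90,1],[0,0,0,0,0,90,1],[0,0,0,0,0,90,1],[0,0,0,0,0,90,1],[0,0,0,0,0,90,1],[0,0,0,0,0,90,1]]';python3 - <<'E'
from h import *
s=r.read_state();print(s['ee_pos'],s['joint_positions'],turn(79.7))
u,v=proj("wrist",(.441,.0525,.045));print(u,v)
w=r.snapshot("wrist");u,v=int(u),int(v)
cv2.imwrite("pics/w8.png",cv2.resize(w[max(v-60,0):v+60,max(u-80,0):u+80],None,fx=5,fy=5,interpolation=cv2.INTER_CUBIC))
E
```

```text
[0.44601614 0.0734169  0.074     ]
[0.44050349 0.04188037 0.074     ]
[0.44872426 0.09347761 0.045     ]
[0.4367626  0.02505655 0.045     ]
clock: 14.3
ee_pos: [0.3622, 0.0519, 0.1676]
tcp_rot: [-2.386, 1.565, 2.161]
force: [-0.5, -0.4, -0.1]
finger_gap: 0.0007
clock: 15.4
ee_pos: [0.3626, 0.0516, 0.1678]
tcp_rot: [-2.4, 1.565, -2.559]
force: [-0.9, -0.8, -0.2]
finger_gap: 0.0003
[0.36259995 0.05160329 0.1677943 ] [-0.18870797 -0.39052937  2.19130064 -0.00379966  1.34463216 -1.59946767] [ 0.16483014 -0.25588977 -1.17979645]
272.0319278011485 253.7276305681258
```

View pics/w8.png

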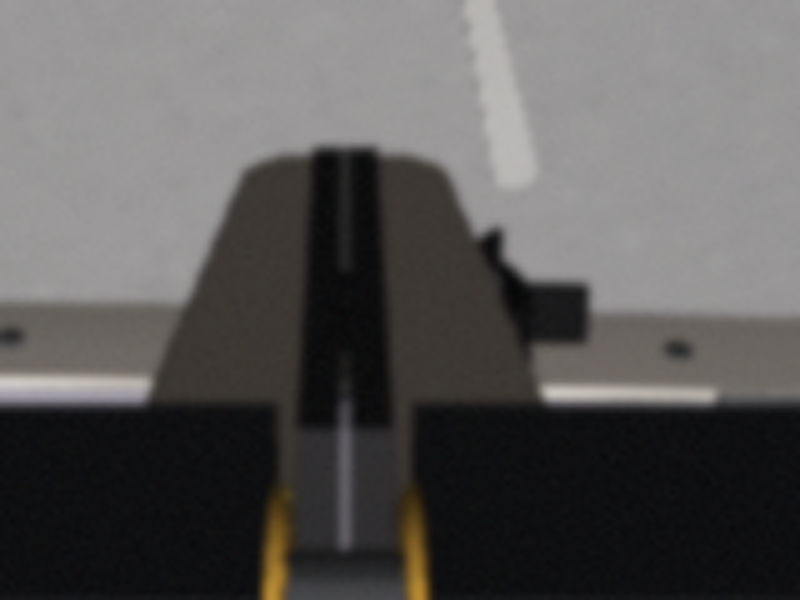

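The fingers hide the wheel here. I'll move sideways (+y, also the start side for the strokes) and sample the face's brightness along each clock direction with the calibration instead of viewing.

```bash
cat >> h.py <<'E'
W=np.array([.4435,.0585,.045]); Y=-.18
EX=np.array([np.cos(Y),np.sin(Y),0]);EY=np.array([-np.sin(Y),np.cos(Y),0])
def clock(cam="wrist",name=None):
    c=r.calibration(cam);w=r.snapshot(cam);g=cv2.GaussianBlur(w.min(2),(3,3),0)
    f=W-.008*EX
    print("centre px",proj(cam,f,c))
    for h in range(0,12):
        a=np.radians(30*h);row=[]
        for rad in np.arange(.003,.037,.003):
            p=proj(cam,f+rad*(-np.sin(a)*EY+np.cos(a)*np.array([0,0,1])),c);row.append(int(g[int(round(p[1])),int(round(p[0]))]))
        print("%2d h"%h,row)
    if name:cv2.imwrite(name,w)
    return w
E
python3 -m handwheel '[[0.5,4,0,0,0,-1,1],[1,8,0,0,0,-1,1],[1,8.5,0,0,0,-1,1],[1,8.5,0,0,0,-1,1]]'; python3 -c "
from h import *
w=clock(name='pics/w9raw.png');u,v=map(int,proj('wrist',W))
cv2.imwrite('pics/w9.png',cv2.resize(w[max(v-50,0):v+50,max(u-60,0):u+60],None,fx=5,fy=5,interpolation=cv2.INTER_CUBIC))"
```

```text
clock: 15.85
ee_pos: [0.3726, 0.137, 0.1678]
tcp_rot: [-2.395, 1.565, -2.568]
force: [-0.1, -0.5, 0.6]
finger_gap: 0.0002
centre px [202.72768636 252.16065803]
 0 h [111, 66, 60, 68, 67, 46, 21, 24, 26, 23, 23, 23]
 1 h [113, 99, 97, 78, 59, 28, 14, 12, 9, 19, 42, 79]
 2 h [112, 104, 107, 125, 136, 153, 111, 37, 24, 24, 54, 90]
 3 h [107, 82, 70, 58, 32, 39, 88, 86, 85, 85, 92, 143]
 4 h [111, 76, 52, 48, 38, 79, 114, 146, 148, 149, 149, 149]
 5 h [92, 70, 54, 47, 46, 43, 38, 37, 45, 74, 103, 135]
 6 h [93, 76, 53, 47, 56, 87, 122, 142, 148, 149, 149, 149]
 7 h [95, 71, 51, 47, 47, 62, 76, 91, 81, 99, 116, 140]
 8 h [104, 57, 50, 48, 34, 10, 13, 52, 144, 150, 143, 113]
 9 h [104, 58, 50, 50, 34, 8, 18, 88, 102, 88, 51, 49]
10 h [95, 66, 51, 59, 57, 25, 9, 12, 17, 25, 35, 49]
11 h [104, 75, 59, 73, 74, 46, 17, 10, 10, 10, 10, 15]
```

View pics/w9.png

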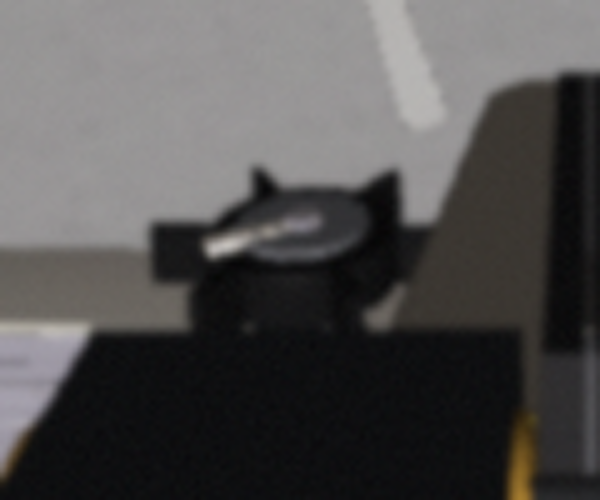

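The picture shows the white bar running from (310,215) to (205,248), i.e. to -y and up: 2 o'clock, 1 mm. The sampling agrees, so three clicks are needed. Go to the +y side of the wheel and descend.

```bash
python3 -m handwheel '[[4,-1.7,0,0,0,0,1],[7.9,-3.4,0,0,0,0,1],[7.9,-3.4,-4,0,0,0,1],[7.9,-3.4,-7,0,0,0,1],[7.9,-3.4,-9.9,0,0,0,1],[7.9,-3.4,-9.9,0,0,0,1],[7.9,-3.4,-9.9,0,0,0,1]]'
```

```text
clock: 16.6
ee_pos: [0.4517, 0.1012, 0.0692]
tcp_rot: [-2.374, 1.564, -2.549]
force: [0.2, 0.4, 0.6]
finger_gap: 0.0005
```

```bash
python3 -m handwheel '[[-0.1,-0.6,-0.1,0,0,0,1],[-0.2,-1.2,-0.1,0,0,0,1],[-0.3,-1.8,-0.1,0,0,0,1],[-0.4,-2.3,-0.1,0,0,0,1],[-0.5,-2.8,-0.1,0,0,0,1],[-0.6,-3.3,-0.1,0,0,0,1],[-0.7,-3.9,-0.1,0,0,0,1],[-0.7,-3.9,-0.1,0,0,0,1]]'; python3 -m handwheel '[[0,0,2,0,0,0,1],[0,0,4,0,0,0,1],[0,0,6,0,0,0,1]]'; python3 -m handwheel '[[-3,4,2,0,0,0,1],[-6,7.5,4,0,0,0,1],[-7.2,7.5,4,0,0,0,1],[-7.2,7.5,4,0,0,0,1]]'; python3 -c "
from h import *
print(turn(79.7));clock(name='pics/w10raw.png')"
```

```text
clock: 17.4
ee_pos: [0.4444, 0.0613, 0.0681]
tcp_rot: [-2.333, 1.564, -2.509]
force: [-0.5, -2.0, -1.0]
finger_gap: 0.0006
clock: 17.7
ee_pos: [0.444, 0.0614, 0.1284]
tcp_rot: [-2.44, 1.563, -2.616]
force: [-0.9, -0.2, 0.6]
finger_gap: 0.0003
clock: 18.1
ee_pos: [0.371, 0.1374, 0.1688]
tcp_rot: [-2.386, 1.564, -2.56]
force: [0.0, -0.0, -0.0]
finger_gap: 0.0004
[ 0.21846005 -0.3343679  -0.3505595 ]
centre px [203.09331125 253.23517641]
 0 h [93, 67, 57, 63, 70, 50, 18, 21, 24, 23, 22, 22]
 1 h [104, 73, 55, 68, 62, 21, 9, 11, 11, 14, 38, 70]
 2 h [104, 71, 51, 54, 30, 9, 12, 23, 24, 24, 41, 88]
 3 h [100, 93, 72, 64, 42, 43, 79, 92, 93, 93, 107, 148]
 4 h [105, 101, 107, 110, 116, 136, 156, 151, 149, 150, 150, 150]
 5 h [90, 75, 61, 55, 46, 39, 36, 59, 58, 72, 111, 135]
 6 h [93, 74, 60, 47, 57, 87, 122, 142, 148, 149, 149, 150]
 7 h [94, 63, 51, 46, 47, 69, 87, 101, 95, 90, 116, 143]
 8 h [98, 60, 49, 49, 25, 10, 12, 85, 143, 150, 137, 98]
 9 h [98, 61, 49, 50, 39, 7, 31, 92, 115, 67, 50, 50]
10 h [106, 62, 52, 58, 56, 18, 11, 12, 16, 24, 44, 49]
11 h [112, 84, 60, 73, 74, 45, 18, 9, 11, 11, 12, 15]
```

The bar is now at 4 o'clock (2 mm), one click. Repeat.

```bash
python3 -m handwheel '[[4,-1.8,0,0,0,0,1],[8.1,-3.6,0,0,0,0,1],[8.1,-3.6,-4,0,0,0,1],[8.1,-3.6,-7,0,0,0,1],[8.1,-3.6,-10,0,0,0,1],[8.1,-3.6,-10,0,0,0,1],[8.1,-3.6,-10,0,0,0,1]]' && python3 -m handwheel '[[-0.1,-0.6,-0.1,0,0,0,1],[-0.2,-1.2,-0.1,0,0,0,1],[-0.3,-1.8,-0.1,0,0,0,1],[-0.4,-2.3,-0.1,0,0,0,1],[-0.5,-2.8,-0.1,0,0,0,1],[-0.6,-3.3,-0.1,0,0,0,1],[-0.7,-3.9,-0.1,0,0,0,1],[-0.7,-3.9,-0.1,0,0,0,1]]'; python3 -m handwheel '[[0,0,2,0,0,0,1],[0,0,4,0,0,0,1],[0,0,6,0,0,0,1]]'; python3 -m handwheel '[[-3,4,2,0,0,0,1],[-6,7.5,4,0,0,0,1],[-7.2,7.5,4,0,0,0,1],[-7.2,7.5,4,0,0,0,1]]'; python3 -c "
from h import *
print(turn(79.7));clock(name='pics/w11raw.png')"
```

```text
clock: 18.85
ee_pos: [0.4529, 0.1001, 0.0681]
tcp_rot: [-2.483, 1.562, -2.66]
force: [0.5, 0.2, 0.6]
finger_gap: 0.0006
clock: 19.65
ee_pos: [0.4458, 0.0601, 0.0673]
tcp_rot: [-2.396, 1.562, -2.572]
force: [-0.8, -2.6, 3.1]
finger_gap: 0.0003
clock: 19.95
ee_pos: [0.4452, 0.0601, 0.1274]
tcp_rot: [-2.484, 1.56, -2.661]
force: [0.4, 1.0, -0.6]
finger_gap: 0.0005
clock: 20.35
ee_pos: [0.3721, 0.1361, 0.1675]
tcp_rot: [-2.454, 1.561, -2.628]
force: [0.3, 0.0, 0.1]
finger_gap: 0.0008
[ 0.27357581 -0.48807952 -0.32632561]
centre px [203.96744607 252.99322252]
 0 h [110, 64, 58, 69, 64, 39, 20, 22, 24, 23, 22, 22]
 1 h [102, 59, 52, 59, 58, 20, 9, 10, 11, 14, 29, 68]
 2 h [86, 56, 50, 51, 30, 8, 11, 23, 23, 24, 55, 87]
 3 h [91, 57, 50, 46, 27, 35, 82, 84, 85, 85, 94, 143]
 4 h [93, 66, 49, 44, 38, 79, 114, 145, 149, 149, 150, 150]
 5 h [98, 74, 56, 50, 43, 38, 36, 36, 60, 70, 102, 135]
 6 h [100, 87, 85, 89, 91, 95, 106, 122, 146, 149, 150, 150]
 7 h [102, 82, 57, 48, 42, 56, 75, 91, 80, 99, 111, 138]
 8 h [94, 59, 49, 49, 36, 10, 12, 88, 144, 149, 113, 71]
 9 h [98, 60, 50, 50, 36, 8, 32, 83, 92, 65, 50, 50]
10 h [101, 69, 52, 59, 56, 15, 10, 11, 16, 29, 46, 50]
11 h [109, 78, 57, 74, 67, 46, 18, 10, 10, 10, 12, 16]
```

6 o'clock (3 mm). One more.

```bash
python3 -m handwheel '[[4,-1.8,0,0,0,0,1],[7.9,-3.5,0,0,0,0,1],[7.9,-3.5,-4,0,0,0,1],[7.9,-3.5,-7,0,0,0,1],[7.9,-3.5,-9.9,0,0,0,1],[7.9,-3.5,-9.9,0,0,0,1],[7.9,-3.5,-9.9,0,0,0,1]]' && python3 -m handwheel '[[-0.1,-0.6,0,0,0,0,1],[-0.2,-1.2,0,0,0,0,1],[-0.3,-1.8,0,0,0,0,1],[-0.4,-2.3,0,0,0,0,1],[-0.5,-2.8,0,0,0,0,1],[-0.6,-3.3,0,0,0,0,1],[-0.7,-3.9,0,0,0,0,1],[-0.7,-3.9,0,0,0,0,1]]'; python3 -m handwheel '[[0,0,2,0,0,0,1],[0,0,4,0,0,0,1],[0,0,6,0,0,0,1]]'; python3 -m handwheel '[[-3,4,2,0,0,0,1],[-6,7.5,4,0,0,0,1],[-7.2,7.5,4,0,0,0,1],[-7.2,7.5,4,0,0,0,1]]'; python3 -c "
from h import *
print(turn(79.7));w=clock(name='pics/w12raw.png');cv2.imwrite('pics/w12.png',cv2.resize(w,(800,600),interpolation=cv2.INTER_CUBIC))"
```

```text
clock: 21.1
ee_pos: [0.452, 0.0997, 0.0678]
tcp_rot: [-2.512, 1.559, -2.689]
force: [0.6, -0.3, 0.7]
finger_gap: 0.0001
clock: 21.9
ee_pos: [0.4447, 0.0599, 0.0677]
tcp_rot: [-2.483, 1.559, -2.661]
force: [-0.7, -1.2, -0.6]
finger_gap: 0.0006
clock: 22.2
ee_pos: [0.4442, 0.0599, 0.128]
tcp_rot: [-2.538, 1.558, -2.715]
force: [0.8, 0.3, 0.5]
finger_gap: 0.0008
clock: 22.6
ee_pos: [0.3712, 0.1359, 0.1683]
tcp_rot: [-2.514, 1.559, -2.688]
force: [0.3, -0.1, 0.1]
finger_gap: 0.0003
[ 0.30451182 -0.62934001 -0.29620996]
centre px [204.60855072 253.64704321]
 0 h [100, 77, 62, 78, 86, 37, 21, 21, 26, 24, 23, 23]
 1 h [97, 60, 52, 64, 62, 32, 10, 11, 12, 15, 45, 81]
 2 h [98, 52, 51, 52, 36, 8, 13, 22, 24, 24, 52, 92]
 3 h [98, 53, 50, 48, 23, 23, 73, 120, 120, 121, 123, 144]
 4 h [99, 66, 51, 45, 39, 63, 128, 145, 149, 150, 150, 150]
 5 h [100, 64, 52, 45, 41, 59, 62, 61, 67, 96, 96, 132]
 6 h [82, 67, 55, 50, 52, 104, 132, 145, 149, 149, 150, 150]
 7 h [102, 90, 66, 54, 55, 83, 111, 68, 80, 80, 101, 135]
 8 h [103, 100, 111, 105, 126, 133, 149, 106, 150, 145, 113, 52]
 9 h [105, 84, 71, 62, 43, 28, 24, 78, 78, 52, 51, 50]
10 h [105, 68, 55, 56, 54, 18, 9, 12, 20, 35, 49, 50]
11 h [100, 73, 58, 66, 75, 33, 13, 9, 10, 9, 10, 13]
```

View pics/w12.png

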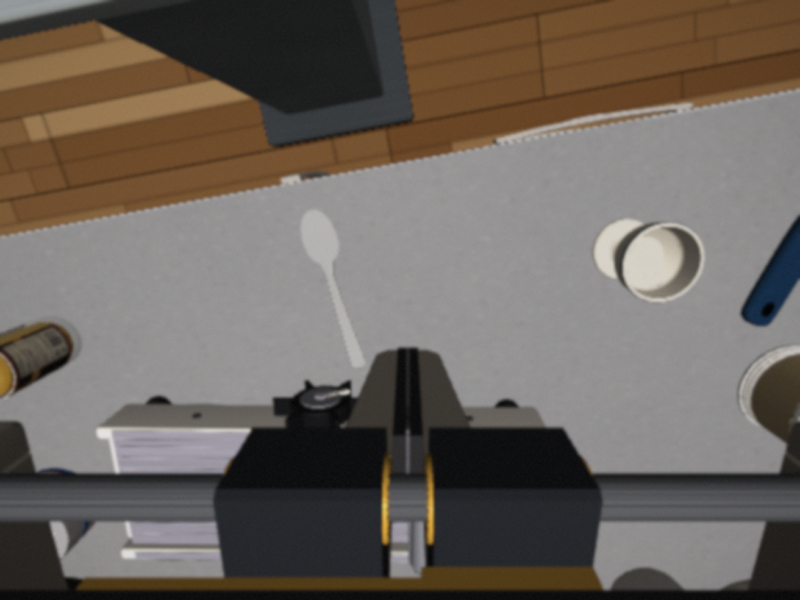

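The bar now reads 8 o'clock, from (320,398) towards (352,390): 4 mm, with the spoon and egg cup in place. I'll clear the arm for one last check of the holder.

```bash
python3 -m handwheel '[[0,0,5,0,0,0,1],[-2,4,8,0,0,0,1],[-4,9,8,0,0,0,1],[-6,14,8,0,0,0,1],[-8,18,8,0,0,0,1],[-10,22,8,0,0,0,1],[-12,26,8,0,0,0,1],[-14,30,8,0,0,0,1],[-14,30,8,0,0,0,1]]'; python3 - <<'E'
from h import *
a=r.snapshot("top")[125:225,180:300];clock("scene")
cv2.imwrite("pics/t13.png",cv2.resize(a,None,fx=5,fy=5,interpolation=cv2.INTER_CUBIC))
E
```

```text
clock: 23.55
ee_pos: [0.2305, 0.4382, 0.2465]
tcp_rot: [-2.549, 1.556, -2.721]
force: [0.9, -0.7, 1.1]
finger_gap: 0.0002
centre px [230.51711915 194.23817315]
 0 h [116, 102, 102, 88, 68, 68, 54, 54, 51, 51, 55, 55]
 1 h [103, 103, 87, 71, 71, 71, 51, 51, 51, 51, 65, 65]
 2 h [103, 90, 90, 85, 85, 64, 64, 49, 49, 49, 49, 64]
 3 h [110, 100, 100, 82, 63, 58, 49, 49, 49, 53, 64, 86]
 4 h [110, 95, 95, 72, 72, 52, 58, 46, 51, 91, 127, 156]
 5 h [110, 100, 95, 84, 88, 67, 87, 123, 77, 106, 139, 124]
 6 h [110, 110, 100, 100, 96, 114, 114, 144, 144, 163, 163, 167]
 7 h [114, 114, 114, 121, 103, 103, 103, 131, 126, 126, 152, 152]
 8 h [116, 124, 124, 128, 128, 143, 143, 161, 148, 166, 166, 167]
 9 h [116, 103, 103, 97, 81, 81, 82, 82, 117, 131, 131, 154]
10 h [116, 103, 82, 68, 54, 49, 49, 69, 69, 116, 124, 124]
11 h [116, 102, 88, 64, 64, 50, 51, 51, 71, 89, 89, 128]
```

View pics/t13.png

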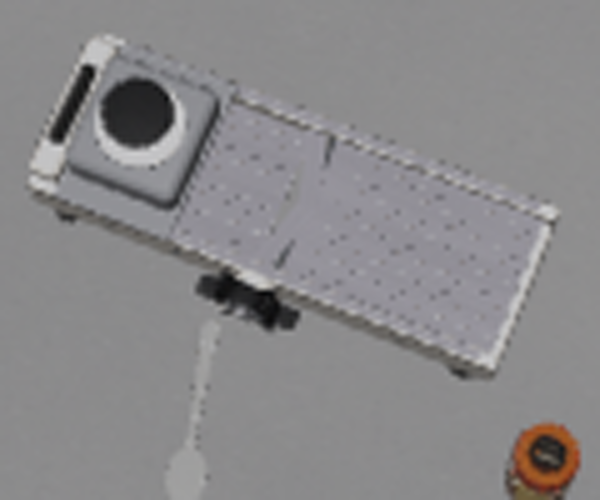

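The holder sits flush against the stop (plunger at (138,113)), the slicer has not visibly moved, and the arm is clear. One numeric check, then hand in.

```bash
python3 - <<'E'
from h import *
d=ray("top",180+136/5,125+111/5,.111)-ray("top",180+311/5,125+176/5,.111)
print("holder moved along rails",d@EY,"from about -0.013..-0.016, across",d@EX)
r.sign_off()
E
```

```text
holder moved along rails 0.12076429989622077 from about -0.013..-0.016, across -0.001953636788636246
the job is handed in; nothing more can be done
```

The slicer should now be set for 4 mm slices, and I've handed the job in at about 23.7 s of the 64 s allowed; no verdict is reported.

- **Food holder:** I pushed it about 121 mm along the rails with the shut fingertips until the force rose to 8 N against the stop. In the last top view it sits flush with the stop. The measured position is y ≈ 105–108 mm, against 106 mm for home.
- **Thumbwheel:** it started at 1 mm. Three separate flicks took it through 2, 3 and 4 mm, and I checked the white bar from the wrist camera after each one. It ended at 8 o'clock, which is 4 mm. The scene camera was too coarse to confirm it clearly: it showed 8 brightest, with 6 and 7 almost as bright.
- **Slicer:** it shows no visible shift in the top view. Between two wrist-camera measurements the wheel's position differed by about 5 mm, so it may have shifted slightly when the holder met the stop, still well under 40 mm.
- **Other things:** the spoon, egg cup and spice jar looked undisturbed. I did not measure any of the bystanders, and the peeler, tin, tub and opener were not rechecked in a final picture.
- **What went wrong:** I turned the gripper the wrong way while repositioning. The last joint ran to its range end (about -3.0 rad) and the tool wandered, but the force readings showed no contact. I also viewed 13 pictures instead of the 10 budgeted.

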